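# Camshaft to full lift on the test stand

### The arm

A 6-joint arm with a two-finger parallel gripper is mounted at the origin on the work surface. World frame = base frame: x ahead of the robot, y to its left, z up, the work surface at z = 0. Lengths are in m, angles in rad, forces in N, time in s.
With the tool pointing down it reaches from about 0.3 to 0.75 m from the base axis. Payload 8.5 kg.
Tool frame: the origin (TCP) lies on the mounting face of the last link; the fingertips stand 166 mm ahead of it and the grasp point (between the pads) lies 147 mm ahead of it; y points along the fingers, x is the direction in which the jaws open and shut, and the axes are right-handed (so a half turn about y gives the same grasp; the last joint's range is limited). The gripper opens to 88 mm and grips with 3 to 60 N. Pads are 18 mm wide; open, the fingers measure 123 mm over their backs; the gripper's body (75 mm by 187 mm) begins 45 mm behind the grasp point.
Start: joints at [-1.418, 0.381, 1.297, -0, 1.464, -0.215], TCP at [0.198, -0.513, 0.405] pointing down, gripper open.
Joint ranges: [-3.11, 3.11], [-0.89, 2.33], [0.22, 2.48], [-1.42, 4.56], [0.17, 2.85], [-2.88, 2.88]. Speed limits (rad/s): [2.39, 2.39, 3.14, 3.14, 3.14, 3.14].

### API

Orientations are given as a unit quaternion [x, y, z, w].
In Python, from bench import get_state, snapshot, camera_model, job_done gives the robot as it stands.
- The arm moves only by the tool play_rows, never from a script. Its arguments are lists of equal length, an entry for each row: "offset": the shift along the tool's x, y, z in mm, a list of three; "rot": the turn, a rotation vector about the tool's x, y, z in degrees, a list of three. A call has 1 to 5 rows; each row shifts and turns the commanded pose from where the row before left it, along the tool's axes as they then stand; what a row does not reach is not made up. A row lasts 1/8 s, in which the tool goes at most 62.5 mm and 10.7 degrees, less where a joint would pass 70% of its speed; a pose out of reach is approached as far as the arm can. A call is refused whole if a number of a shift passes 62.5 or a number of a turn 10.7, either way. A call with a gripper value outside its range is refused whole. "gripper" is the closure, from 0 (fully open) to 1 (shut), set as the call begins (left out, the last holds). The fingers move at their own pace and stop on an object; the grip force is fixed at half the most. Time passes only in rows, so rows that do not move let the fingers close. It gives the time, the measured TCP pose, the force and the opening at its end, in the units of the state.
- get_state(): the state, without advancing time (a new reading comes with each control period).
- snapshot(name): name is "side" or "top" or "wrist"; returns the picture (420x560x3 uint8, red, green, blue); there is no depth.
- camera_model(name): a dict with "fx", "fy", "cx", "cy" (pixels), "rvec" (rotation vector, rad) and "tvec" (3), from world to camera coordinates, as OpenCV has them. Camera axes: x right, y down, z forward; pixel columns grow to the right and rows downward; lengths in m; the calibration is good to about 2 mm. A picture is of the moment at which its call begins: read the wrist's pose just before it. camera_model takes no time and is no camera call; for the wrist camera it gives the pose at the moment of the call.
- job_done(): hands the job in, once; it reports no verdict.
The state is a dict: "clock": time; "joints": joint angles; "qd": joint speeds; "tau": joint torques, N m; "tcp_pos": TCP position; "tcp_rot": TCP orientation; "force": force on the tool from outside, world axes, zero at the start; "torque": the same for the moment, N m; "opening": finger opening in m.
Only numpy, scipy, OpenCV 4.12 (cv2) and the standard library are available. Lean on these libraries where they do the work, as an engineer would, in place of code of your own. Each camera call takes 0.05 s, during which the arm holds its last target.

### The job

A camshaft is being checked for lobe lift on the test stand, where a hand crank turns it. Turn it slowly until the lobe under the dial gauge stands at full lift, with the gauge plunger as high as that lobe will push it, then let go and leave it standing there. Keep off the gauge, and leave the wrench, jar and carton where they are.

Things in the scene. Friction and masses are not known exactly. Their poses are not given: they have to be found in the camera images.
- stand: Fixed grey iron camshaft test stand, 440 mm long, 130 wide, headstock 74 wide and 172 high. Origin on the counter under the headstock's front face; x runs along the shaft from the crank end to the tailstock, z up. The shaft axis is 135 mm high.
- lamp (a point): Middle of the underside, 276 mm high, of a fixed strip lamp over the crank: 45 mm along the shaft (up to 45 in front of the headstock face), 170 across, 22 thick, on two bent arms from the headstock. Under it a tool pointing straight down cannot get at the crank; one leaning back 30 to 45 degrees over the crank's free (-x) side can, all round the circle.
- crank_centre (a point): Fixed point on the shaft axis, 135 mm high, 50 mm in front of the headstock face: the centre of the circle on which crank_grip travels. Axes as the stand's: x along the shaft, z up.
- crank_grip (a point): Middle of the crank's black grip: a cylinder 20 mm in diameter and 50 mm long, parallel to the shaft (its x axis), 55 mm from the shaft axis. It spins freely on its pin, so a hand can hold it without turning and carry the crank round. The crank arm is at its +x end, 25 mm from this point; the -x end is free.
- crank: Hand crank that turns the camshaft with it. Origin on the shaft axis at the headstock face; x along the shaft, z towards the grip. Turns without end either way with 4 N drag at the grip and stays where left. Clamped on at another angle each time, so its angle does not tell where a lobe points. A 144 mm degree wheel turns behind it, 7 mm off the headstock face.
- plunger (a joint): Sprung plunger of the dial gauge, metres: 0 right out, grows as the lobe pushes it up (travel 16 mm, 1 to 1.7 N). Reads about 2 mm with the lobe's round back under it (245 degrees of a turn); then the lobe lifts it and lets it down alike on both sides of the top: 0.5 mm down at 0.12 rad from the top, 3 mm at 0.27 rad. Starts on the round back.
- gauge: Fixed dial gauge, 58 mm dial facing up, 240 mm high, needle clockwise half a turn for 10 mm (along the stand's +x at 0), ball tip on the third lobe, 196 mm behind the headstock face, and its steel column on the +y side, 225 mm high. Origin and axes as the stand's; nothing of it is nearer than 165 mm to the headstock face. Not to be touched.
- wrench: Bystander: loose open-ended wrench, 170 mm long, lying flat; x along it.
- jar: Bystander: loose white jar, 60 mm in diameter, 75 mm high; origin under its middle.
- carton: Bystander: loose cardboard carton, 75 x 110 x 55 mm high; origin under its middle.

How it is judged:
At the end, for the whole second after the job is handed in: The gauge plunger stands within 0.6 mm of the highest the lobe pushes it (joint plunger over 11.4 mm, the top being 12.0, and not above 12.8), resting on the lobe, and the crank is still, slower than 0.05 rad/s (value of joint plunger between 0.0114 and 0.0128 m and angular speed of crank below 0.05 rad/s); the robot touches nothing.
It fails at once if the crank is spun faster than 4 rad/s (angular speed of crank above 4 rad/s).
It fails at once if the robot touches the dial gauge or its column (contact force between any of the arm, the fingers and gauge above 1 N).
It fails at once if the wrench, jar or carton is moved more than 30 mm (distance of any of wrench, jar, carton from where it was at the start of the episode above 0.03 m).
It also fails if it takes over 72 s, if anything falls off the work surface, if the arm or the gripper's body presses on something with over 40 N, if the wrist force passes 120 N, or if a joint passes its speed limit or range.

## Working session

There is one attempt and no reset: what is moved stays moved. The work goes in short steps, Python scripts to look and compute and a tool call to move; the robot and the scene stay as the last step left them, time stands still between calls to the robot, and variables do not carry over. Pictures are saved under pics/ and viewed, and the job is handed in when it is done.

Besides the shell and the picture viewer there is one more tool, called after "Request:" by a JSON object that holds its "op" and its "data", one argument or row to a line. play_rows: Moves the arm, as the interface text tells. Its arguments: {"type":"object","properties":{"offset":{"type":"array"},"rot":{"type":"array"},"gripper":{"type":"number"}},"required":["offset","rot"]}

```bash
ls; mkdir -p pics
python3 - <<'E'
from bench import *
import cv2
for n in ["side","top","wrist"]:
    im=snapshot(n); cv2.imwrite(f"pics/{n}0.png",im[:,:,::-1]); print(n,camera_model(n))
print(get_state())
E
```

```text
pics
side {'fx': 424.95503738318814, 'fy': 424.95503738318814, 'cx': 284.0323868910948, 'cy': 205.6002916308283, 'rvec': array([ 1.37768441,  2.34475787, -0.75146998]), 'tvec': array([ 0.28895307, -0.27566943,  1.68013843])}
top {'fx': 487.2732302226782, 'fy': 487.2732302226782, 'cx': 283.165987032439, 'cy': 208.19022636520802, 'rvec': array([ 2.20070626, -2.15339103,  0.13096976]), 'tvec': array([-0.06492284,  0.55571396,  1.50916031])}
wrist {'fx': 343.65923614493, 'fy': 343.65923614493, 'cx': 278.7102391803299, 'cy': 219.86831147490082, 'rvec': array([-2.37778715,  1.63044697,  0.24707167]), 'tvec': array([-0.54983151, -0.03959308,  0.38957351])}
{'clock': 0.15, 'joints': array([-1.41832950e+00,  3.81051917e-01,  1.29800551e+00, -3.49200628e-05,
        1.46362037e+00, -2.15311639e-01]), 'qd': array([ 0.00215193, -0.00319002, -0.00290525,  0.00138483, -0.00089954,
       -0.00146174]), 'tau': array([ 3.59475074e-03, -4.38075972e+01, -2.24616033e+01,  7.14137591e-02,
        3.43581580e-02, -9.08806419e-05]), 'tcp_pos': array([ 0.19773318, -0.5131941 ,  0.40430115]), 'tcp_rot': array([-0.58272668,  0.4004131 , -0.39986995,  0.58326922]), 'force': array([-0.5025033 ,  0.06101246, -0.05061278]), 'torque': array([-0.0247583 ,  0.06085517, -0.00531921]), 'opening': 0.08785351079621849}
```

View pics/side0.png

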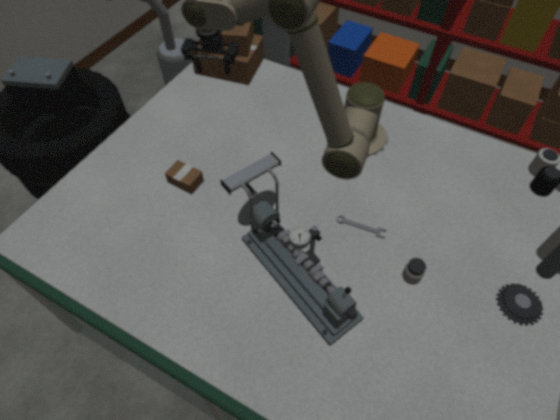

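View pics/top0.png

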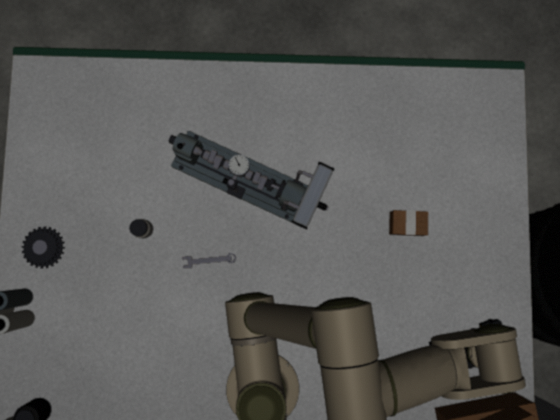

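View pics/wrist0.png

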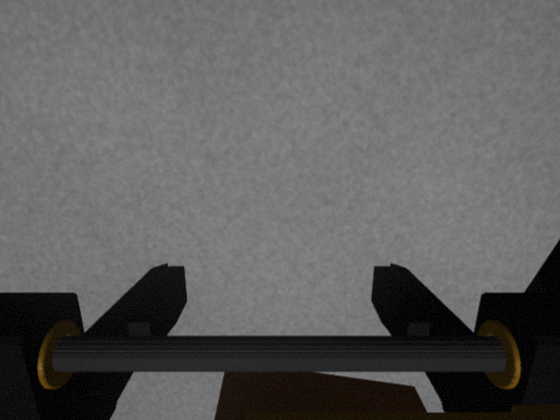

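```bash
cat > h.py <<'E'
import numpy as np, cv2
from scipy.spatial.transform import Rotation as R
from bench import *
def ray(cm,u,v):
    Rm=cv2.Rodrigues(np.array(cm['rvec']))[0]; t=np.array(cm['tvec'])
    o=-Rm.T@t; d=Rm.T@np.array([(u-cm['cx'])/cm['fx'],(v-cm['cy'])/cm['fy'],1.]); return o,d/np.linalg.norm(d)
def onz(cm,u,v,z):
    o,d=ray(cm,u,v); return o+d*(z-o[2])/d[2]
def proj(cm,p):
    return cv2.projectPoints(np.atleast_2d(np.array(p,float)),np.array(cm['rvec']),np.array(cm['tvec']),np.array([[cm['fx'],0,cm['cx']],[0,cm['fy'],cm['cy']],[0,0,1]]),None)[0][:,0]
def tri(c1,p1,c2,p2):
    o1,d1=ray(c1,*p1);o2,d2=ray(c2,*p2)
    A=np.array([d1,-d2]).T; s=np.linalg.lstsq(A,o2-o1,rcond=None)[0]
    a=o1+d1*s[0];b=o2+d2*s[1]; return (a+b)/2,np.linalg.norm(a-b)
def crop(im,u0,v0,u1,v1,k,gain=1.6):
    c=im[v0:v1,u0:u1,::-1]; c=np.clip(c.astype(float)*gain,0,255).astype(np.uint8)
    return cv2.resize(c,None,fx=k,fy=k,interpolation=cv2.INTER_CUBIC)
E
python3 - <<'E'
from h import *
t=cv2.imread('pics/top0.png')[:,:,::-1]; s=cv2.imread('pics/side0.png')[:,:,::-1]
cv2.imwrite('pics/topc.png',crop(t,160,120,345,240,4.3,2))
cv2.imwrite('pics/sidec.png',crop(s,210,145,370,345,3,2.2))
E
```

```text
(no output)
```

View pics/topc.png

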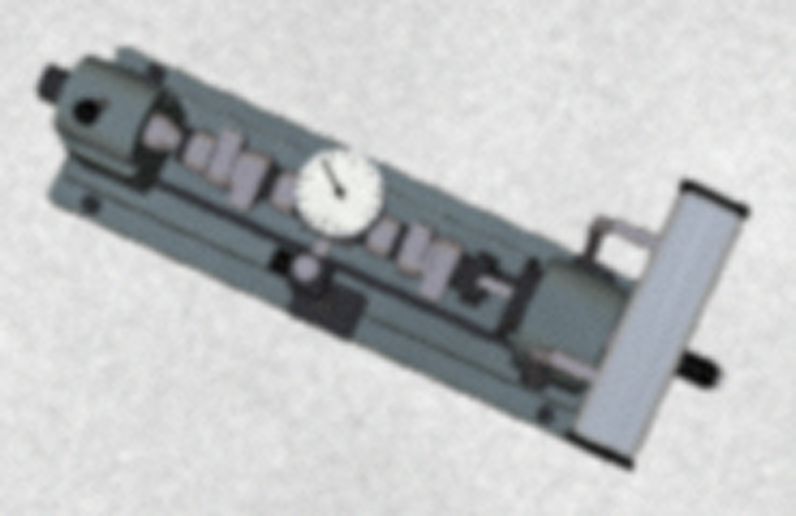

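View pics/sidec.png

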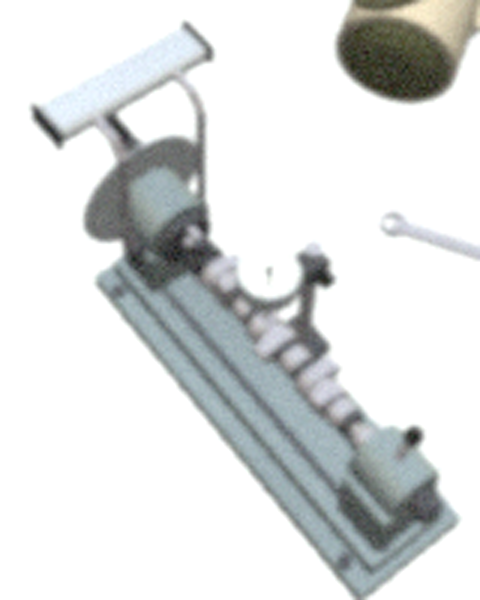

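Run:
```python
from h import *
c=camera_model('top'); s=camera_model('side')
k=lambda u,v:(160+u/4.3,120+v/4.3)
ks=lambda u,v:(210+u/3,145+v/3)
L=[onz(c,*k(*p),0.298) for p in [(685,182),(748,212),(632,467),(570,432)]]
for p in L: print('lamp',p.round(3))
print([np.linalg.norm(L[i]-L[(i+1)%4]).round(3) for i in range(4)])
m=np.mean(L,0); print('mid',m)
ax=(L[1]-L[2]); ax2=L[0]-L[3]; a=(ax+ax2)/2; print('yaw of lamp long (stand y?)',np.degrees(np.arctan2(a[1],a[0])))
d=onz(c,*k(339,192),0.240); print('dial',d)
print('side dial',onz(s,*ks(268,270),0.24))
for p in [(38,110),(212,50),(185,72),(60,143)]: print('side lamp',onz(s,*ks(*p),0.298).round(3))
print('grip end free top', [onz(c,*k(712,372),z).round(3) for z in (.08,.135,.19)])
for nm,p in dict(wr=(212,260),jar=(141,228),cart=(409,222)).items(): print(nm,onz(c,*p,0.0).round(3))
```

```text
lamp [ 0.653 -0.141  0.298]
lamp [ 0.635 -0.18   0.298]
lamp [ 0.477 -0.111  0.298]
lamp [ 0.498 -0.073  0.298]
[np.float64(0.043), np.float64(0.172), np.float64(0.043), np.float64(0.169)]
mid [ 0.56577921 -0.12627477  0.298     ]
yaw of lamp long (stand y?) -23.52211446028504
dial [0.65249025 0.07472601 0.24      ]
side dial [0.6554822  0.07685859 0.24      ]
side lamp [ 0.64  -0.17   0.298]
side lamp [ 0.499 -0.068  0.298]
side lamp [ 0.535 -0.076  0.298]
side lamp [ 0.661 -0.132  0.298]
grip end free top [array([ 0.56 , -0.182,  0.08 ]), array([ 0.554, -0.176,  0.135]), array([ 0.548, -0.17 ,  0.19 ])]
wr [0.39  0.169 0.   ]
jar [0.486 0.398 0.   ]
cart [ 0.524 -0.46   0.   ]
```

```bash
cat >> h.py <<'E'
YAW=np.radians(66.6)
XS=np.array([np.cos(YAW),np.sin(YAW),0]); YS=np.array([-np.sin(YAW),np.cos(YAW),0]); ZS=np.array([0,0,1.])
CC=np.array([0.5549,-0.1515,0.135])
def goalR(lean,sgn):
    l=np.radians(lean); y=-np.cos(l)*ZS+np.sin(l)*XS; x=sgn*YS; z=np.cross(x,y); return np.array([x,y,z]).T
def plan(pg,Rg,n,st=None):
    st=st or get_state(); p0=st['tcp_pos']; R0=R.from_quat(st['tcp_rot']).as_matrix()
    rv=R.from_matrix(R0.T@Rg).as_rotvec(); dR=R.from_rotvec(rv/n).as_matrix()
    M=np.zeros((3,3)); Rc=R0.copy()
    for i in range(n): M+=Rc; Rc=Rc@dR
    o=np.linalg.solve(M,pg-p0)
    return (o*1000).round(1),np.degrees(rv/n).round(2)
def wc():
    c=camera_model('wrist'); return c
def stand(p): d=np.asarray(p)-CC; return np.array([d@XS,d@YS,d[2]])
E
python3 - <<'E'
from h import *
st=get_state(); R0=R.from_quat(st['tcp_rot']).as_matrix(); print(R0.round(3))
c=camera_model('wrist'); Rm=cv2.Rodrigues(c['rvec'])[0]; o=-Rm.T@c['tvec']
print('cam in tool',(R0.T@(o-st['tcp_pos'])).round(3)); print((R0.T@Rm.T).round(3))
for sg in (1,-1):
    Rg=goalR(40,sg); p=CC-Rg[:,1]*0.29+0.03*ZS
    print(sg,p,np.degrees(R.from_matrix(R0.T@Rg).as_rotvec()),[plan(p,Rg,n) for n in (10,15)])
E
```

```text
[[ 0.36  -0.     0.933]
 [-0.933  0.001  0.36 ]
 [-0.001 -1.     0.   ]]
cam in tool [-0.     0.02   0.078]
[[ 1.     0.001  0.001]
 [-0.001 -0.297  0.955]
 [ 0.001 -0.955 -0.297]]
1 [ 0.48086829 -0.32257718  0.38715289] [-19.4489682  127.7700887   46.45778706] [(array([-39.7,   3.7,  14.3]), array([-1.94, 12.78,  4.65])), (array([-26.8,   2.8,   8.6]), array([-1.3 ,  8.52,  3.1 ]))]
-1 [ 0.48086829 -0.32257718  0.38715289] [ 37.80422662 -43.64151798  15.82626397] [(array([ 4.7, 12.4, 33.2]), array([ 3.78, -4.36,  1.58])), (array([ 3.5,  8.5, 22. ]), array([ 2.52, -2.91,  1.06]))]
```

Request:
{"op": "play_rows", "data": {
  "offset": [
    [5,12,33],
    [5,12,33],
    [5,12,33],
    [5,12,33],
    [5,12,33]
  ],
  "rot": [
    [3.8,-4.4,1.6],
    [3.8,-4.4,1.6],
    [3.8,-4.4,1.6],
    [3.8,-4.4,1.6],
    [3.8,-4.4,1.6]
  ]
}}

```text
clock: 0.78
tcp_pos: [0.3572, -0.4477, 0.3666]
tcp_rot: [-0.515, 0.25, -0.3, 0.763]
force: [-0.1, 0.1, -0.4]
opening: 0.0883
```

Request:
{"op": "play_rows", "data": {
  "offset": [
    [5,12,33],
    [5,12,33],
    [5,12,33],
    [5,12,33],
    [5,12,33]
  ],
  "rot": [
    [3.8,-4.4,1.6],
    [3.8,-4.4,1.6],
    [3.8,-4.4,1.6],
    [3.8,-4.4,1.6],
    [3.8,-4.4,1.6]
  ]
}}

```text
clock: 1.4
tcp_pos: [0.4806, -0.3251, 0.3908]
tcp_rot: [-0.412, 0.083, -0.18, 0.889]
force: [-1.0, -0.0, 0.8]
opening: 0.0882
```

Run:
```python
from h import *
st=get_state(); print(st['clock'],st['joints'].round(2),st['tcp_pos'],st['force'])
Rg=goalR(40,-1); p=CC-Rg[:,1]*0.29+0.03*ZS
print(plan(p,Rg,1))
c=camera_model('wrist'); np.savez('w1.npz',**c); cv2.imwrite('pics/w1.png',snapshot('wrist')[:,:,::-1])
print(proj(c,[CC,CC+.055*ZS,CC-.055*ZS]))
```

```text
1.4 [-0.88  0.48  1.23  0.62  1.76 -0.47] [ 0.48055375 -0.32512174  0.39081096] [-0.95077181 -0.04377447  0.81544605]
(array([-0.7,  4.4, -0.5]), array([-0.32,  0.46, -0.27]))
[[278.38785354 226.79895794]
 [278.46184029 199.8650155 ]
 [278.33451696 246.21546747]]
```

View pics/w1.png

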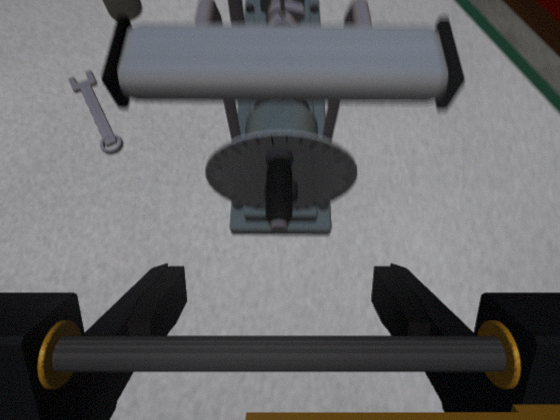

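Run:
```python
from h import *
s=cv2.imread('pics/w1.png')[:,:,::-1]
cv2.imwrite('pics/w1c.png',crop(s,200,120,360,240,5,2))
c=np.load('w1.npz')
f=lambda x,y,z:CC+x*XS+y*YS+z*ZS
for n,p in dict(wheelc=f(.043,0,0),cc=f(0,0,0),up_mid=f(0,0,.055),up_free=f(-.025,0,.055),up_arm=f(.025,0,.055),dn_free=f(-.025,0,-.055),dn_arm=f(.025,0,-.055),wtop=f(.043,0,.072),wl=f(.043,.072,0),wr=f(.043,-.072,0)).items(): print(n,proj(c,p).round(1))
```

```text
wheelc [[278.9 185.1]]
cc [[278.4 226.8]]
up_mid [[278.5 199.9]]
up_free [[278.1 230.5]]
up_arm [[278.8 171.4]]
dn_free [[278.1 269.3]]
dn_arm [[278.6 224.3]]
wtop [[279.1 139.5]]
wl [[203.7 184.4]]
wr [[354.1 185.8]]
```

View pics/w1c.png

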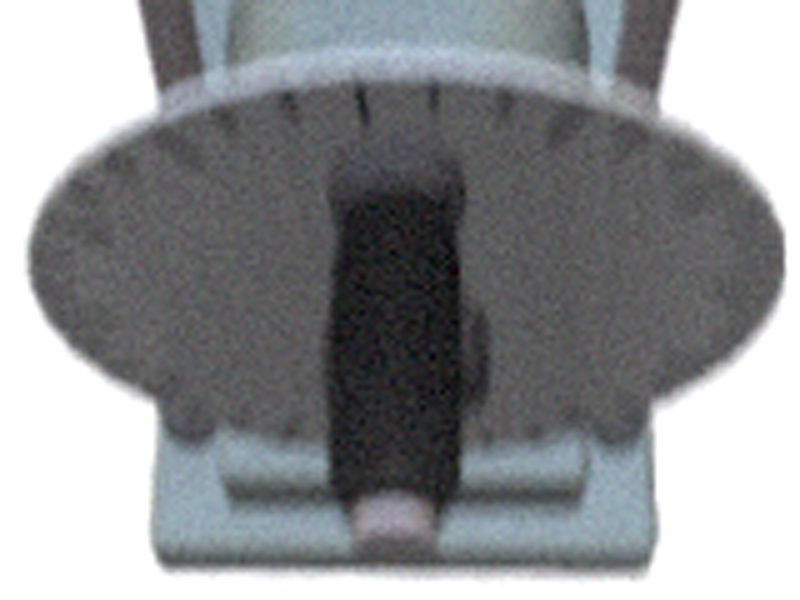

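```bash
python3 - <<'E'
from h import *
c=np.load('w1.npz'); t=camera_model('top')
f=lambda x,y,z:CC+x*XS+y*YS+(z-.135)*ZS
st=get_state(); print(st['clock'],st['qd'].round(3),st['tcp_pos'])
c2=camera_model('wrist'); print(c2['tvec']-c['tvec'],c2['rvec']-c['rvec'])
for y in (.085,-.085):
  for x in (.005,.05):
    for z in (.276,.298): print(x,y,z,proj(c,f(x,y,z)).round(1),proj(t,f(x,y,z)).round(1))
print('wrench jar from wrist',onz(c,111,145,0.003),onz(c,82,78,.003),'top',onz(t,232,258,.003),onz(t,185,262,.003))
print('base corners wrist',[stand(onz(c,*p,.0))+[0,0,.135] for p in [(232,233),(331,233)]])
E
python3 - <<'E'
import sys; sys.path.insert(0,'.')
from h import *
s=cv2.imread('pics/w1.png')[:,:,::-1]
cv2.imwrite('pics/w1d.png',crop(s,60,0,480,240,1.9,2))
E
```

```text
1.45 [-0.042 -0.004  0.004 -0.094 -0.057  0.024] [ 0.48212364 -0.32235692  0.39219772]
[-0.00089137  0.0009368  -0.00038193] [-0.00121733  0.00961915  0.00325556]
0.005 0.085 0.276 [[120.4 118.7]] [[307.2 228.6]]
0.005 0.085 0.298 [[101.   88.2]] [[307.7 228.1]]
0.05 0.085 0.276 [[135.   57.1]] [[291.7 221.5]]
0.05 0.085 0.298 [[119.   22.7]] [[292.  220.9]]
0.005 -0.085 0.276 [[437.4 121.7]] [[333.3 170.9]]
0.005 -0.085 0.298 [[457.1  91.5]] [[334.3 169.4]]
0.05 -0.085 0.276 [[424.3  59.7]] [[318.  163.9]]
0.05 -0.085 0.298 [[440.7  25.5]] [[318.7 162.3]]
wrench jar from wrist [0.39916692 0.11165244 0.003     ] [0.38349674 0.25869413 0.003     ] top [0.39725403 0.10566611 0.003     ] [0.38159274 0.25361274 0.003     ]
base corners wrist [array([0.04470145, 0.06160854, 0.        ]), array([ 0.04611395, -0.06919903,  0.        ])]
```

View pics/w1d.png

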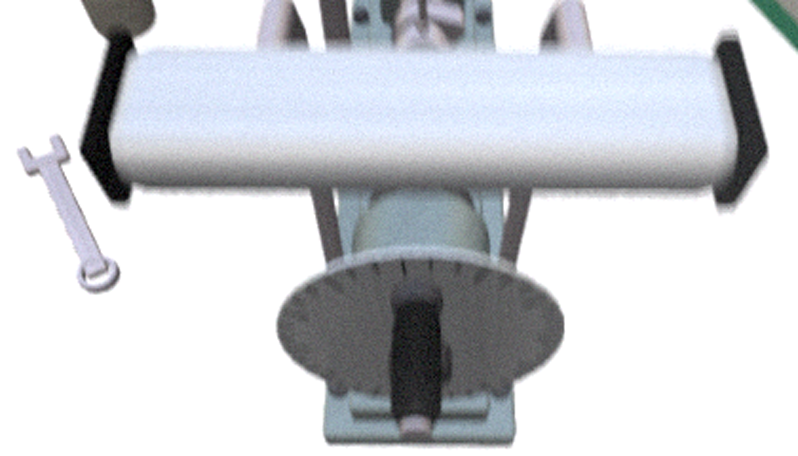

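Request:
{"op": "play_rows", "data": {
  "offset": [
    [0,0,0]
  ],
  "rot": [
    [0,0,0]
  ]
}}

```text
clock: 1.58
tcp_pos: [0.4801, -0.3256, 0.3909]
tcp_rot: [-0.413, 0.084, -0.181, 0.889]
force: [-0.4, -0.4, -0.7]
opening: 0.0882
```

Run:
```python
from h import *
t=camera_model('top')
st=get_state(); print(st['clock'],st['qd'].round(3),st['tcp_pos'])
c=camera_model('wrist'); np.savez('w2.npz',**c); s=snapshot('wrist'); cv2.imwrite('pics/w2.png',s[:,:,::-1])
cv2.imwrite('pics/w2d.png',crop(s,60,0,480,240,1.9,2))
f=lambda x,y,z:CC+x*XS+y*YS+(z-.135)*ZS
for p in [(.005,.085,.276),(.005,-.085,.276),(.043,.072,.135),(.043,-.072,.135),(-.025,0,.19),(.025,0,.19)]:
   q=proj(c,f(*p))[0]; print(p,q.round(1),((q-[60,0])*1.9).round(0))
```

```text
1.575 [-0.032  0.008  0.006 -0.009 -0.005  0.002] [ 0.48006792 -0.32560223  0.39087419]
(0.005, 0.085, 0.276) [120.1 116.7] [114. 222.]
(0.005, -0.085, 0.276) [437.4 119.1] [717. 226.]
(0.043, 0.072, 0.135) [203.6 182.8] [273. 347.]
(0.043, -0.072, 0.135) [354.1 183.9] [559. 349.]
(-0.025, 0, 0.19) [278.2 228.6] [414. 434.]
(0.025, 0, 0.19) [278.7 169.6] [416. 322.]
```

View pics/w2d.png

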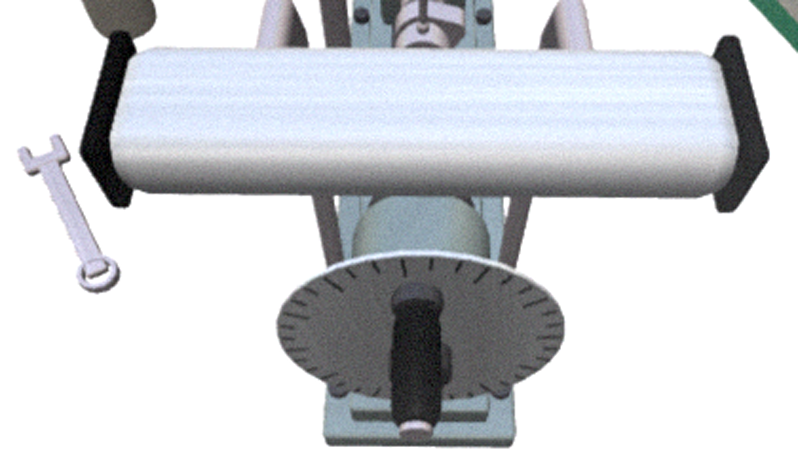

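Run:
```python
from h import *
t=camera_model('top'); s=camera_model('side'); c=np.load('w2.npz')
for n,x in (('top',t),('side',s),('w',c)):
    print(n,ray(x,280,210))
w=lambda u,v:(60+u/1.9,v/1.9); k=lambda u,v:(160+u/4.3,120+v/4.3); ks=lambda u,v:(210+u/3,145+v/3)
a=onz(c,*w(277.5,326),.135);b=onz(c,*w(564,328),.135); print('wheel',a,b,np.linalg.norm(a-b),stand((a+b)/2), np.degrees(np.arctan2(*(a-b)[[1,0]])))
print('wrench',onz(c,*w(98,276),.003),onz(c,*w(44,150),.003))
print('lamp w bottom front',[stand(onz(c,*w(*p),.276)) for p in [(125,206),(722,210)]])
print('lamp w top front',[stand(onz(c,*w(*p),.298)) for p in [(82,142),(767,150)]])
print('lamp w top back',[stand(onz(c,*w(*p),.298)) for p in [(121,32),(734,37)]])
print('dial tri',tri(t,k(339,192),s,ks(268,270)))
for p,q in [((685,182),(38,110)),((632,467),(212,50)),((570,432),(185,25)),((748,212),(60,143))]: print('lamp tri',tri(t,k(*p),s,ks(*q)))
```

```text
top (array([ 0.39946264, -0.02722106,  1.5589376 ]), array([ 0.0985811 , -0.01023824, -0.99507635]))
side (array([1.20023229, 0.32336809, 1.19884451]), array([-0.50305458, -0.28193746, -0.81697452]))
w (array([ 0.50926892, -0.2589964 ,  0.42450068]), array([ 0.16610361,  0.37953818, -0.91014304]))
wheel [ 0.51197407 -0.07261573  0.135     ] [ 0.64637745 -0.1306304   0.135     ] 0.14638979499541624 [ 0.05541585 -0.00247067  0.        ] 156.6527534224709
wrench [0.39983808 0.10842604 0.003     ] [0.3852841  0.25265539 0.003     ]
lamp w bottom front [array([0.01060811, 0.08296945, 0.141     ]), array([ 0.01076826, -0.087385  ,  0.141     ])]
lamp w top front [array([0.0121381 , 0.08523914, 0.163     ]), array([ 0.01112732, -0.08934167,  0.163     ])]
lamp w top back [array([0.05273614, 0.08271073, 0.163     ]), array([ 0.05244297, -0.08843278,  0.163     ])]
dial tri (array([0.65317034, 0.0754025 , 0.23566843]), np.float64(0.0007470066880186912))
lamp tri (array([ 0.65228268, -0.14666554,  0.32390784]), np.float64(0.018543261266986768))
lamp tri (array([ 0.4736102 , -0.09944332,  0.25886984]), np.float64(0.03120749593678421))
lamp tri (array([ 0.50082048, -0.08242998,  0.32502603]), np.float64(0.022480836153348994))
lamp tri (array([ 0.63701199, -0.1715948 ,  0.24882297]), np.float64(0.031009485213648307))
```

```bash
sed -i 's/^CC=.*/CC=np.array([0.5549,-0.1515,0.135])+0.006*XS-0.001*YS/' h.py
python3 - <<'E'
from h import *
Rg=goalR(40,-1); g=CC+.001*YS-.003*XS+.055*ZS
for bk in (.06,0): 
    p=g-Rg[:,1]*(.147+bk); print(p,[plan(p,Rg,n) for n in (1,3,5)])
E
```

```text
[ 0.50324812 -0.27086045  0.3485712 ] [(array([-0. , 70.9, 18.9]), array([-0.12,  0.28, -0.19])), (array([-0. , 23.6,  6.3]), array([-0.04,  0.09, -0.06])), (array([-0. , 14.2,  3.8]), array([-0.02,  0.06, -0.04]))]
[ 0.51856503 -0.23546517  0.30260853] [(array([  0.2, 130.9,  18.8]), array([-0.12,  0.28, -0.19])), (array([-0. , 43.6,  6.3]), array([-0.04,  0.09, -0.06])), (array([-0. , 26.2,  3.8]), array([-0.02,  0.06, -0.04]))]
```

Request:
{"op": "play_rows", "data": {
  "offset": [
    [0,17,5],
    [0,18,5],
    [0,18,5],
    [0,18,4],
    [0,0,0]
  ],
  "rot": [
    [-0.1,0.3,-0.2],
    [0,0,0],
    [0,0,0],
    [0,0,0],
    [0,0,0]
  ]
}}

```text
clock: 2.25
tcp_pos: [0.5034, -0.271, 0.3481]
tcp_rot: [-0.413, 0.086, -0.184, 0.888]
force: [-0.1, -0.5, 0.7]
opening: 0.0885
```

Run:
```python
from h import *
st=get_state(); print(st['clock'],st['joints'].round(2),st['qd'].round(3),st['tcp_pos'],st['force'])
c=camera_model('wrist'); np.savez('w3.npz',**c); s=snapshot('wrist'); cv2.imwrite('pics/w3.png',crop(s,0,0,560,420,1.4,2))
f=lambda x,y,z:CC+x*XS+y*YS+(z-.135)*ZS
for p in [(-.025,0,.19),(0,0,.19),(.025,0,.19),(.043,.072,.135),(.043,-.072,.135)]: print(p,(proj(c,f(*p))[0]*1.4).round(0))
R0=R.from_quat(st['tcp_rot']).as_matrix(); print('grasp pt px',proj(c,st['tcp_pos']+R0[:,1]*.147)*1.4)
```

```text
2.25 [-0.79  0.49  1.34  0.64  1.61 -0.46] [-0.016 -0.01  -0.032  0.001  0.018 -0.001] [ 0.50338427 -0.27096504  0.34809703] [-0.07764483 -0.46466524  0.65642898]
(-0.025, 0, 0.19) [390. 405.]
(0, 0, 0.19) [390. 346.]
(0.025, 0, 0.19) [390. 291.]
(0.043, 0.072, 0.135) [262. 303.]
(0.043, -0.072, 0.135) [519. 303.]
grasp pt px [[387.05937463 430.03306661]]
```

View pics/w3.png

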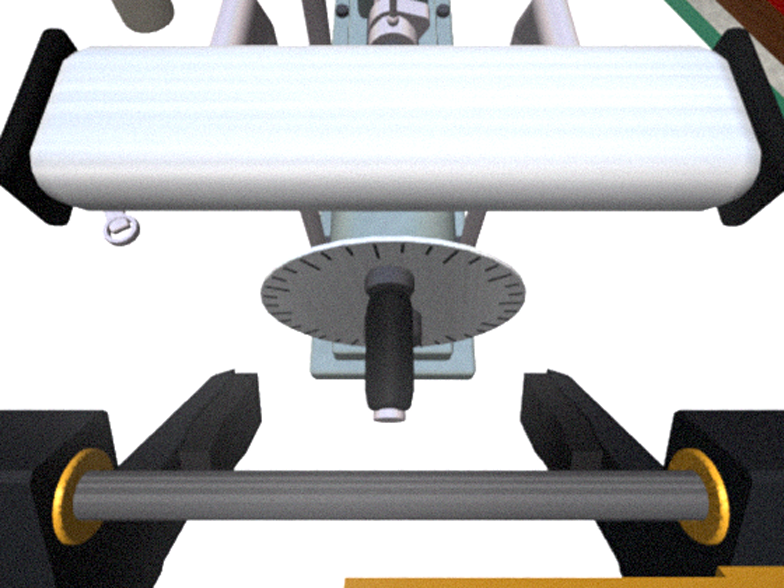

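Request:
{"op": "play_rows", "data": {
  "offset": [
    [0,12,0],
    [0,12,0],
    [0,12,0],
    [0,12,0],
    [0,0,0]
  ],
  "rot": [
    [0,0,0],
    [0,0,0],
    [0,0,0],
    [0,0,0],
    [0,0,0]
  ]
}}

```text
clock: 2.92
tcp_pos: [0.5162, -0.2417, 0.3114]
tcp_rot: [-0.413, 0.086, -0.183, 0.888]
force: [-0.4, 0.1, -0.4]
opening: 0.0885
```

Run:
```python
from h import *
st=get_state(); print(st['clock'],st['qd'].round(3),st['tcp_pos'],st['force'])
c=camera_model('wrist'); np.savez('w4.npz',**c); s=snapshot('wrist'); cv2.imwrite('pics/w4.png',crop(s,0,0,560,420,1.4,2))
f=lambda x,y,z:CC+x*XS+y*YS+(z-.135)*ZS
for p in [(-.025,0,.19),(0,0,.19),(.025,0,.19),(.043,.072,.135),(.043,-.072,.135)]: print(p,(proj(c,f(*p))[0]*1.4).round(0))
R0=R.from_quat(st['tcp_rot']).as_matrix(); print('grasp pt px',proj(c,st['tcp_pos']+R0[:,1]*.147)*1.4, stand(st['tcp_pos']+R0[:,1]*.147))
```

```text
2.925 [-0.014 -0.01  -0.023 -0.002  0.015  0.003] [ 0.51617    -0.24168417  0.31144264] [-0.44137972  0.14685013 -0.4498305 ]
(-0.025, 0, 0.19) [390. 487.]
(0, 0, 0.19) [390. 404.]
(0.025, 0, 0.19) [390. 331.]
(0.043, 0.072, 0.135) [235. 335.]
(0.043, -0.072, 0.135) [546. 336.]
grasp pt px [[387.04930041 430.09798669]] [-0.0094605   0.00091364  0.06400087]
```

View pics/w4.png

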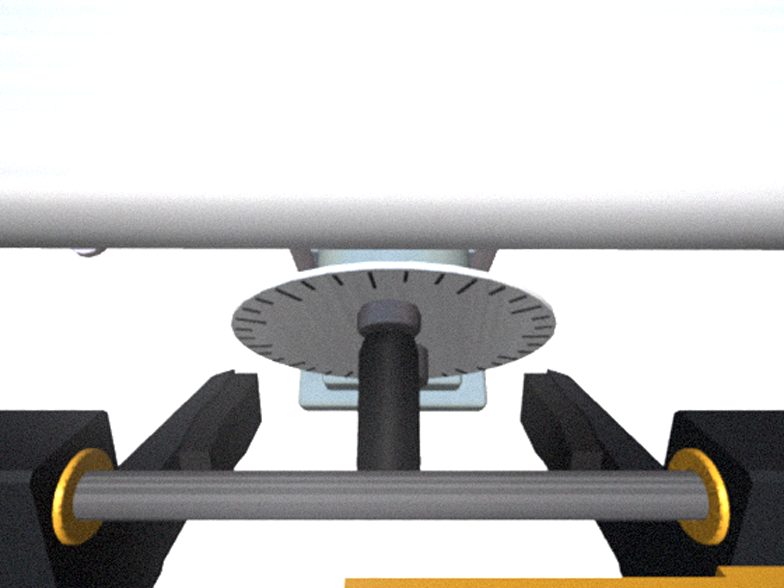

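Request:
{"op": "play_rows", "data": {
  "offset": [
    [0,6,0],
    [0,6,0],
    [0,0,0]
  ],
  "rot": [
    [0,0,0],
    [0,0,0],
    [0,0,0]
  ]
}}

```text
clock: 3.35
tcp_pos: [0.5191, -0.235, 0.3027]
tcp_rot: [-0.413, 0.085, -0.184, 0.888]
force: [0.4, 0.3, 0.6]
opening: 0.088
```

Request:
{"op": "play_rows", "data": {
  "offset": [
    [0,0,0],
    [0,0,0],
    [0,0,0],
    [0,0,0],
    [0,0,0]
  ],
  "rot": [
    [0,0,0],
    [0,0,0],
    [0,0,0],
    [0,0,0],
    [0,0,0]
  ],
  "gripper": 1
}}

```text
clock: 3.98
tcp_pos: [0.519, -0.2352, 0.3031]
tcp_rot: [-0.413, 0.085, -0.184, 0.888]
force: [0.3, -0.1, 0.3]
opening: 0.0401
```

```bash
cat >> h.py <<'E'
def gp(st):
    R0=R.from_quat(st['tcp_rot']).as_matrix(); return st['tcp_pos']+R0[:,1]*.147
def look(tag):
    st=get_state(); g=stand(gp(st))
    im=snapshot('top'); cv2.imwrite(f'pics/{tag}.png',crop(im,222,145,258,181,14,2.0))
    gr=cv2.resize(im[145:181,222:258].mean(2).astype(np.float32),None,fx=8,fy=8,interpolation=cv2.INTER_CUBIC)
    print(tag,round(st['clock'],2),'grasp stand mm',(g*1000).round(1),'crank ang(deg, z->y)',np.degrees(np.arctan2(g[1],g[2])).round(1),'r',(np.hypot(g[1],g[2])*1000).round(1),'F',st['force'].round(1),'op',round(st['opening'],4),'lag')
    return im
E
python3 - <<'E'
from h import *
look('d0')
st=get_state(); R0=R.from_quat(st['tcp_rot']).as_matrix(); print((R0.T@np.array([XS,YS,ZS]).T).round(3), st['force'])
E
```

```text
d0 3.98 grasp stand mm [-2.5  0.6 55.6] crank ang(deg, z->y) 0.6 r 55.6 F [ 0.3 -0.1  0.3] op 0.0401 lag
[[ 0.    -1.     0.001]
 [ 0.644 -0.    -0.765]
 [ 0.765  0.001  0.644]] [-0.38117327 -0.28659031  0.16703037]
```

View pics/d0.png

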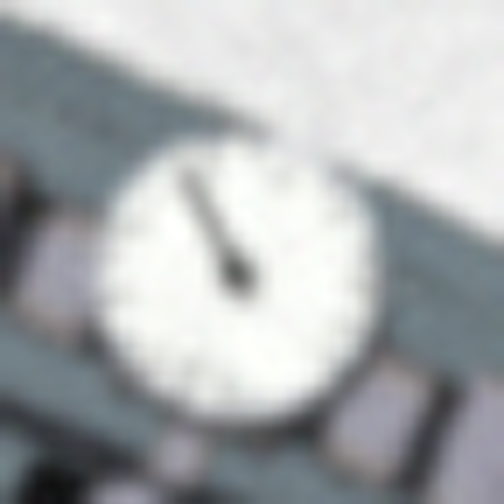

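Request:
{"op": "play_rows", "data": {
  "offset": [
    [0,0,0],
    [0,0,0],
    [0,0,0],
    [0,0,0]
  ],
  "rot": [
    [0,0,0],
    [0,0,0],
    [0,0,0],
    [0,0,0]
  ],
  "gripper": 1
}}

```text
clock: 4.53
tcp_pos: [0.519, -0.2352, 0.303]
tcp_rot: [-0.413, 0.085, -0.184, 0.888]
force: [-1.9, 0.5, -0.3]
opening: 0.0188
```

```bash
cat >> h.py <<'E'
def needle(im):
    # dial ring: dark score over angles from the dial centre
    x0,y0,k=222,145,8
    g=cv2.resize(im[y0:181,x0:258].astype(np.float32).mean(2),None,fx=k,fy=k,interpolation=cv2.INTER_CUBIC)
    bw=(g>0.62*g[130:180,110:170].max()).astype(np.uint8)
    cx,cy=238/14*k,277/14*k   # dial middle, from the first picture
    th=np.radians(np.arange(0,360,1.0)); r=np.linspace(2.6,7.0,30)*k
    mx=(cx+np.outer(np.cos(th),r)).astype(np.float32); my=(cy-np.outer(np.sin(th),r)).astype(np.float32)
    v=cv2.remap(g,mx,my,cv2.INTER_LINEAR).mean(1)
    d=np.clip(np.median(v)-v,0,None); i=d.argmax(); j=(np.arange(i-15,i+16))%360; w=d[j]; a=i+(w*np.arange(-15,16)).sum()/w.sum()
    # +x of stand in the picture
    t=camera_model('top'); q=proj(t,[CC+.1*ZS,CC+.1*ZS+.2*XS]); e=q[1]-q[0]; ax=np.degrees(np.arctan2(-e[1],e[0]))
    return a%360, d.max().round(1), (((ax-a)%360)/18).round(2)
E
python3 - <<'E'
from h import *
im=look('d1'); print(needle(im))
E
```

```text
d1 4.53 grasp stand mm [-2.4  0.8 55.5] crank ang(deg, z->y) 0.8 r 55.5 F [-1.9  0.5 -0.3] op 0.0188 lag
(np.float64(116.34922892274218), np.float32(37.8), np.float64(2.17))
```

```bash
cat >> h.py <<'E'
def rows(a,b,n=5,r=55.3):
    t=np.radians(np.linspace(a,b,n+1)); y=np.diff(r*np.sin(t)); z=np.diff(r*np.cos(t))
    print(a,b,np.array([-y,-.765*z,.644*z]).T.round(1).tolist())
E
python3 - <<'E'
from h import *
for a in range(0,360,40): rows(a,a+40)
E
```

```text
0 40 [[-7.7, 0.4, -0.3], [-7.5, 1.2, -1.0], [-7.2, 2.0, -1.7], [-6.8, 2.8, -2.3], [-6.2, 3.5, -2.9]]
40 80 [[-5.5, 4.1, -3.5], [-4.7, 4.7, -3.9], [-3.9, 5.1, -4.3], [-2.9, 5.5, -4.6], [-1.9, 5.7, -4.8]]
80 120 [[-0.8, 5.9, -4.9], [0.3, 5.9, -5.0], [1.3, 5.8, -4.9], [2.4, 5.6, -4.7], [3.4, 5.3, -4.5]]
120 160 [[4.3, 4.9, -4.1], [5.2, 4.4, -3.7], [5.9, 3.8, -3.2], [6.5, 3.1, -2.6], [7.0, 2.4, -2.0]]
160 200 [[7.4, 1.6, -1.4], [7.6, 0.8, -0.7], [7.7, -0.0, 0.0], [7.6, -0.8, 0.7], [7.4, -1.6, 1.4]]
200 240 [[7.0, -2.4, 2.0], [6.5, -3.1, 2.6], [5.9, -3.8, 3.2], [5.2, -4.4, 3.7], [4.3, -4.9, 4.1]]
240 280 [[3.4, -5.3, 4.5], [2.4, -5.6, 4.7], [1.3, -5.8, 4.9], [0.3, -5.9, 5.0], [-0.8, -5.9, 4.9]]
280 320 [[-1.9, -5.7, 4.8], [-2.9, -5.5, 4.6], [-3.9, -5.1, 4.3], [-4.7, -4.7, 3.9], [-5.5, -4.1, 3.5]]
320 360 [[-6.2, -3.5, 2.9], [-6.8, -2.8, 2.3], [-7.2, -2.0, 1.7], [-7.5, -1.2, 1.0], [-7.7, -0.4, 0.3]]
```

Request:
{"op": "play_rows", "data": {
  "offset": [
    [-7.7,0.4,-0.3],
    [-7.5,1.2,-1.0],
    [-7.2,2.0,-1.7],
    [-6.8,2.8,-2.3],
    [-6.2,3.5,-2.9]
  ],
  "rot": [
    [0,0,0],
    [0,0,0],
    [0,0,0],
    [0,0,0],
    [0,0,0]
  ]
}}

```text
clock: 5.2
tcp_pos: [0.4867, -0.2211, 0.2903]
tcp_rot: [-0.414, 0.084, -0.185, 0.887]
force: [7.7, -0.3, -3.3]
opening: 0.0187
```

Run:
```python
from h import *
im=look('d2'); print(needle(im))
```

```text
d2 5.2 grasp stand mm [-2.4 35.3 42.8] crank ang(deg, z->y) 39.6 r 55.5 F [ 7.7 -0.3 -3.3] op 0.0187 lag
(np.float64(116.87549446624939), np.float32(37.4), np.float64(2.15))
```

Force is small and the circle fits. Still on the round back; continuing.

Request:
{"op": "play_rows", "data": {
  "offset": [
    [-5.5,4.1,-3.5],
    [-4.7,4.7,-3.9],
    [-3.9,5.1,-4.3],
    [-2.9,5.5,-4.6],
    [-1.9,5.7,-4.8]
  ],
  "rot": [
    [0,0,0],
    [0,0,0],
    [0,0,0],
    [0,0,0],
    [0,0,0]
  ]
}}

```text
clock: 5.88
tcp_pos: [0.4695, -0.2137, 0.2576]
tcp_rot: [-0.413, 0.084, -0.185, 0.888]
force: [8.5, -0.2, 2.5]
opening: 0.0186
```

Run:
```python
from h import *
im=look('d3'); print(needle(im))
```

```text
d3 5.88 grasp stand mm [-2.4 54.2 10.2] crank ang(deg, z->y) 79.4 r 55.2 F [ 8.5 -0.2  2.5] op 0.0186 lag
(np.float64(116.47540717446472), np.float32(37.9), np.float64(2.17))
```

Request:
{"op": "play_rows", "data": {
  "offset": [
    [-0.6,5.9,-4.9],
    [0.5,5.9,-5.0],
    [1.5,5.8,-4.9],
    [2.4,5.6,-4.7],
    [3.4,5.3,-4.5]
  ],
  "rot": [
    [0,0,0],
    [0,0,0],
    [0,0,0],
    [0,0,0],
    [0,0,0]
  ]
}}

```text
clock: 6.55
tcp_pos: [0.4761, -0.2166, 0.2197]
tcp_rot: [-0.413, 0.085, -0.184, 0.888]
force: [4.2, -0.8, 7.2]
opening: 0.0187
```

Run:
```python
from h import *
im=look('d4'); print(needle(im))
```

```text
d4 6.55 grasp stand mm [ -2.3  47.4 -27.7] crank ang(deg, z->y) 120.3 r 54.9 F [ 4.2 -0.8  7.2] op 0.0187 lag
(np.float64(116.8612672860025), np.float32(37.3), np.float64(2.15))
```

Request:
{"op": "play_rows", "data": {
  "offset": [
    [4.3,4.9,-4.1],
    [5.2,4.4,-3.7],
    [5.9,3.8,-3.2],
    [6.5,3.1,-2.6],
    [7.0,2.4,-2.0]
  ],
  "rot": [
    [0,0,0],
    [0,0,0],
    [0,0,0],
    [0,0,0],
    [0,0,0]
  ]
}}

```text
clock: 7.22
tcp_pos: [0.5024, -0.2279, 0.1959]
tcp_rot: [-0.413, 0.085, -0.183, 0.888]
force: [-3.5, -2.9, 14.7]
opening: 0.019
```

Run:
```python
from h import *
im=look('d5'); print(needle(im))
```

```text
d5 7.22 grasp stand mm [ -2.2  19.  -51.4] crank ang(deg, z->y) 159.7 r 54.9 F [-3.5 -2.9 14.7] op 0.019 lag
(np.float64(0.9698658113925616), np.float32(38.8), np.float64(8.58))
```

Run:
```python
from h import *
rows(160,170,2);rows(170,178,2);rows(178,186,2);rows(186,194,2)
```

```text
160 170 [[4.6, 1.1, -0.9], [4.7, 0.8, -0.7]]
170 178 [[3.8, 0.4, -0.3], [3.9, 0.2, -0.2]]
178 186 [[3.9, -0.0, 0.0], [3.9, -0.2, 0.2]]
186 194 [[3.8, -0.4, 0.3], [3.8, -0.6, 0.5]]
```

Request:
{"op": "play_rows", "data": {
  "offset": [
    [4.6,0.6,-0.5],
    [4.7,0.3,-0.2],
    [0,0,0]
  ],
  "rot": [
    [0,0,0],
    [0,0,0],
    [0,0,0]
  ]
}}

```text
clock: 7.65
tcp_pos: [0.5107, -0.2314, 0.1939]
tcp_rot: [-0.413, 0.086, -0.183, 0.888]
force: [-2.2, -0.9, 1.4]
opening: 0.0183
```

Run:
```python
from h import *
im=look('d6'); print(needle(im))
```

```text
d6 7.65 grasp stand mm [ -2.3  10.1 -53.6] crank ang(deg, z->y) 169.3 r 54.5 F [-2.2 -0.9  1.4] op 0.0183 lag
(np.float64(306.07921027958463), np.float32(37.4), np.float64(11.63))
```

Request:
{"op": "play_rows", "data": {
  "offset": [
    [2.8,0.2,-0.2],
    [2.9,0.1,-0.1],
    [0,0,0]
  ],
  "rot": [
    [0,0,0],
    [0,0,0],
    [0,0,0]
  ]
}}

```text
clock: 8.07
tcp_pos: [0.5159, -0.2337, 0.1934]
tcp_rot: [-0.414, 0.086, -0.183, 0.888]
force: [-4.3, -0.7, -4.8]
opening: 0.0185
```

Run:
```python
from h import *
im=look('d7'); print(needle(im))
```

```text
d7 8.07 grasp stand mm [ -2.4   4.4 -54.2] crank ang(deg, z->y) 175.3 r 54.4 F [-4.3 -0.7 -4.8] op 0.0185 lag
(np.float64(300.86559431619776), np.float32(38.9), np.float64(11.92))
```

Request:
{"op": "play_rows", "data": {
  "offset": [
    [4.8,0,0],
    [4.8,-0.2,0.2],
    [0,0,0]
  ],
  "rot": [
    [0,0,0],
    [0,0,0],
    [0,0,0]
  ]
}}

```text
clock: 8.5
tcp_pos: [0.5252, -0.2377, 0.1938]
tcp_rot: [-0.414, 0.085, -0.184, 0.888]
force: [0.5, -1.3, -12.2]
opening: 0.0187
```

Run:
```python
from h import *
im=look('d8'); print(needle(im))
```

```text
d8 8.5 grasp stand mm [ -2.4  -6.  -53.8] crank ang(deg, z->y) -173.6 r 54.2 F [  0.5  -1.3 -12.2] op 0.0187 lag
(np.float64(328.14022374743905), np.float32(38.5), np.float64(10.41))
```

Request:
{"op": "play_rows", "data": {
  "offset": [
    [3.8,-0.4,0.3],
    [3.8,-0.6,0.5],
    [0,0,0]
  ],
  "rot": [
    [0,0,0],
    [0,0,0],
    [0,0,0]
  ]
}}

```text
clock: 8.93
tcp_pos: [0.5325, -0.241, 0.1955]
tcp_rot: [-0.414, 0.085, -0.184, 0.887]
force: [2.5, -2.3, -20.7]
opening: 0.0189
```

Run:
```python
from h import *
im=look('d9'); print(needle(im))
```

```text
d9 8.93 grasp stand mm [ -2.5 -14.2 -52.1] crank ang(deg, z->y) -164.7 r 54.0 F [  2.5  -2.3 -20.7] op 0.0189 lag
(np.float64(23.37408635115961), np.float32(36.4), np.float64(7.34))
```

Request:
{"op": "play_rows", "data": {
  "offset": [
    [-4.6,1.0,-0.8],
    [-4.6,0.6,-0.5],
    [-4.6,0.3,-0.3],
    [-4.4,0,0],
    [0,0,0]
  ],
  "rot": [
    [0,0,0],
    [0,0,0],
    [0,0,0],
    [0,0,0],
    [0,0,0]
  ]
}}

```text
clock: 9.6
tcp_pos: [0.5152, -0.2335, 0.1936]
tcp_rot: [-0.413, 0.085, -0.184, 0.888]
force: [-1.2, -2.5, -16.3]
opening: 0.019
```

Run:
```python
from h import *
im=look('d10'); print(needle(im)); print(needle(snapshot('top')))
c=camera_model('wrist'); s=snapshot('wrist'); cv2.imwrite('pics/w10.png',crop(s,0,0,560,420,1.4,2))
```

```text
d10 9.6 grasp stand mm [ -2.4   4.8 -53.9] crank ang(deg, z->y) 174.9 r 54.1 F [ -1.2  -2.5 -16.3] op 0.019 lag
(np.float64(300.89415267055534), np.float32(37.4), np.float64(11.92))
(np.float64(300.8180119255977), np.float32(38.0), np.float64(11.93))
```

View pics/w10.png

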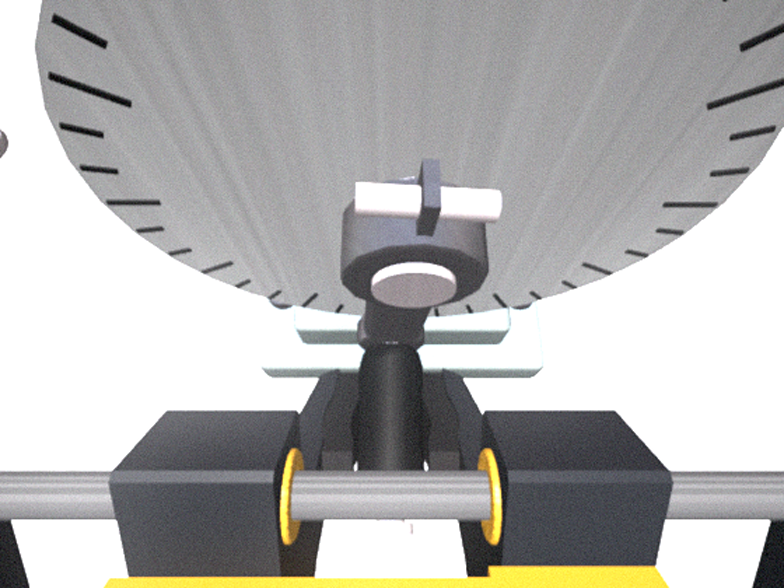

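View pics/d10.png

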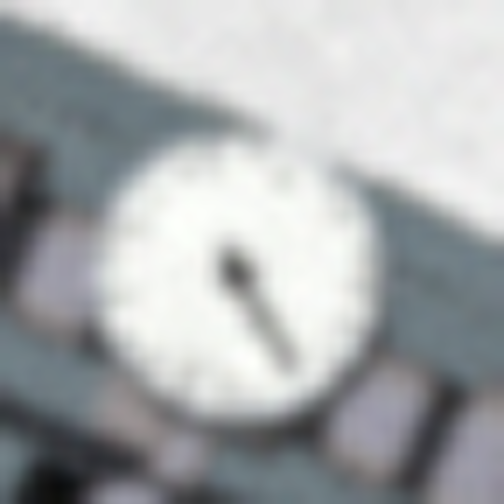

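Request:
{"op": "play_rows", "data": {
  "offset": [
    [0,0.9,-0.8],
    [0,0,0]
  ],
  "rot": [
    [0,0,0],
    [0,0,0]
  ]
}}

```text
clock: 10.0
tcp_pos: [0.5153, -0.2336, 0.1932]
tcp_rot: [-0.413, 0.085, -0.184, 0.888]
force: [-4.7, -3.2, -5.1]
opening: 0.0188
```

Request:
{"op": "play_rows", "data": {
  "offset": [
    [0,0,0],
    [0,0,0],
    [0,0,0],
    [0,0,0],
    [0,0,0]
  ],
  "rot": [
    [0,0,0],
    [0,0,0],
    [0,0,0],
    [0,0,0],
    [0,0,0]
  ],
  "gripper": 0
}}

```text
clock: 10.62
tcp_pos: [0.5154, -0.2334, 0.1922]
tcp_rot: [-0.413, 0.085, -0.184, 0.888]
force: [-0.3, 0.6, -0.8]
opening: 0.0665
```

Request:
{"op": "play_rows", "data": {
  "offset": [
    [0,0,0],
    [0,0,0],
    [0,0,0],
    [0,0,0]
  ],
  "rot": [
    [0,0,0],
    [0,0,0],
    [0,0,0],
    [0,0,0]
  ],
  "gripper": 0
}}

```text
clock: 11.12
tcp_pos: [0.5153, -0.2335, 0.1922]
tcp_rot: [-0.413, 0.085, -0.184, 0.888]
force: [-0.1, -0.1, 0.0]
opening: 0.0882
```

Run:
```python
from h import *
im=look('d11'); print(needle(im)); print(needle(snapshot('top')))
s=snapshot('wrist'); cv2.imwrite('pics/w11.png',crop(s,0,0,560,420,1.4,2))
```

```text
d11 11.12 grasp stand mm [ -2.3   4.7 -55.3] crank ang(deg, z->y) 175.2 r 55.5 F [-0.1 -0.1  0. ] op 0.0882 lag
(np.float64(300.87143871027837), np.float32(38.5), np.float64(11.92))
(np.float64(300.7492425196533), np.float32(37.8), np.float64(11.93))
```

View pics/w11.png

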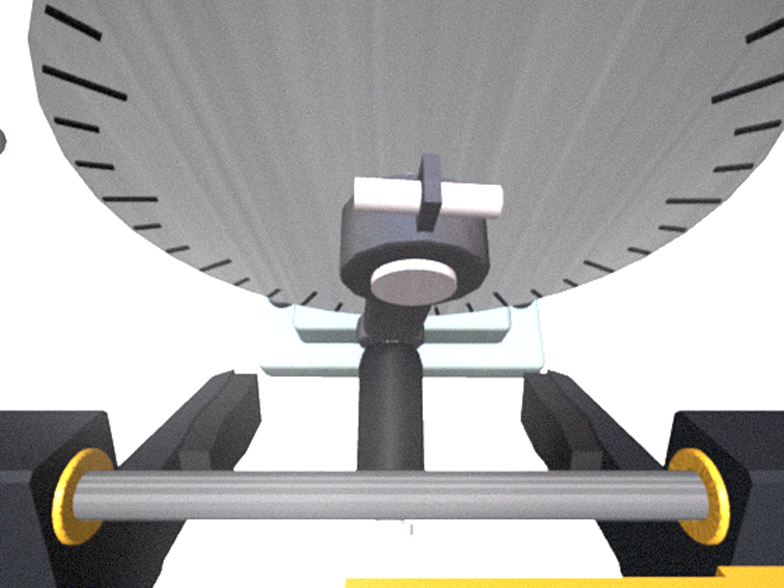

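Request:
{"op": "play_rows", "data": {
  "offset": [
    [0,-10,0],
    [0,-20,0],
    [0,-30,0],
    [0,-30,0],
    [0,-30,0]
  ],
  "rot": [
    [0,0,0],
    [0,0,0],
    [0,0,0],
    [0,0,0],
    [0,0,0]
  ]
}}

```text
clock: 11.9
tcp_pos: [0.484, -0.3052, 0.2853]
tcp_rot: [-0.414, 0.085, -0.184, 0.888]
force: [0.7, 0.1, -1.0]
opening: 0.088
```

Request:
{"op": "play_rows", "data": {
  "offset": [
    [0,0,0],
    [0,0,0],
    [0,0,0],
    [0,0,0]
  ],
  "rot": [
    [0,0,0],
    [0,0,0],
    [0,0,0],
    [0,0,0]
  ]
}}

```text
clock: 12.4
tcp_pos: [0.4848, -0.3039, 0.2834]
tcp_rot: [-0.413, 0.085, -0.183, 0.888]
force: [0.6, -0.1, 0.2]
opening: 0.0879
```

Run:
```python
from h import *
im=look('d12'); print(needle(im)); print(needle(snapshot('top')))
s=snapshot('wrist'); cv2.imwrite('pics/w12.png',crop(s,0,0,560,420,1.4,2)); cv2.imwrite('pics/top12.png',crop(im,0,0,560,420,1.4,2))
```

```text
d12 12.4 grasp stand mm [-79.    4.9  36. ] crank ang(deg, z->y) 7.8 r 36.3 F [ 0.6 -0.1  0.2] op 0.0879 lag
(np.float64(300.83868755085), np.float32(38.4), np.float64(11.93))
(np.float64(300.8995346418917), np.float32(38.3), np.float64(11.92))
```

View pics/top12.png

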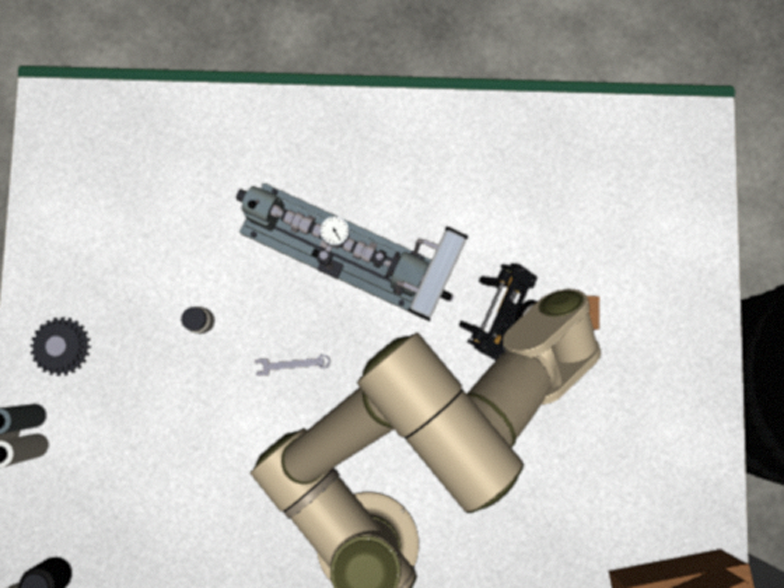

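View pics/w12.png

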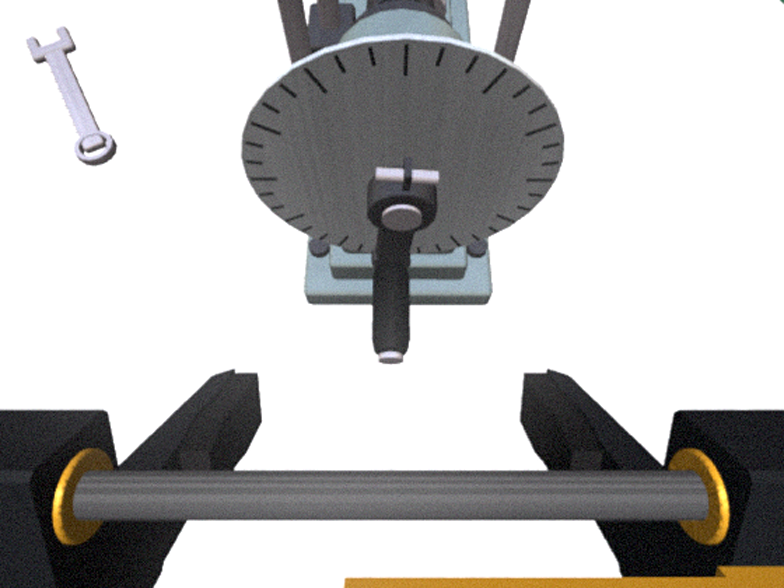

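Run:
```python
from bench import *
print(job_done())
```

```text
the job is handed in; nothing more can be done
None
```

The lobe under the gauge was left standing at full lift, with the arm clear of everything. I handed the job in at about 12.5 s of the 72 s allowed; it reports no verdict.

- **Turning:** I leaned the gripper back about 40° to reach under the lamp, took hold of the grip and carried it round at about 1.1 rad/s. I read the dial needle in the top camera as I went.
- **Finding the top:** I turned past full lift. The readings were 8.6, 11.6, 11.9, 10.4 and 7.3 mm at crank angles of 160°, 169°, 175°, 186° and 195°. Equal lift on both sides puts the top near 175.7°, so I turned back to about 175° and let go.
- **Last checks:** The needle read 11.92 to 11.93 mm before release, after release and after I backed off about 95 mm. The target is 11.4 to 12.8 mm. The tool force was then about 0.6 N, and the readings did not change, so the crank was still.
- **Bystanders:** The wrench and jar look unmoved in the last top picture. The carton was partly hidden by the wrist in that picture, so I could not fully check it; the arm felt no contact there.
- **Disagreements:** The wrist camera placed the stand 5 to 12 mm further along the shaft than the top camera did. I used about 6 mm, and the grasp then fitted. The circle I followed was about 1 mm off, giving radial forces of up to 21 N on the tool, which I eased before letting go.

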